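Make up two sewing kits

ROBOT

A 6-joint arm with a two-finger parallel gripper is mounted at the origin on a cart in front of the work surface, level with it; the furniture and walls round the work are solid. World frame = base frame: x ahead of the robot, y to its left, z up, the work surface at z = 0. Lengths are in m, angles in rad, forces in N, time in s.
With the tool pointing down it reaches from about 0.25 to 0.725 m from the base axis. Payload 4 kg.
Tool frame: the origin (TCP) lies on the centre line of the jaws, within the pads' length; the fingertips stand 14 mm ahead of it and the grasp point (between the pads) lies 5 mm behind it; z points along the fingers, x is the direction in which the jaws open and shut, and the axes are right-handed (so a half turn about z gives the same grasp; the last joint's range is limited). The gripper opens to 85 mm and grips with 20 to 120 N. Pads are 22 mm wide; open, the fingers measure 114 mm over their backs; the gripper's body (76 mm by 85 mm) begins 54 mm behind the grasp point. The pads swing forward as they close: fully open they stand 13 mm farther back than shut.
Start: joints at [1.118, 0.241, 0.005, 1.335, 0, 1.571], TCP at [0.219, 0.45, 0.245] pointing down, gripper open.
Joint ranges: [-2.72, 2.72], [-1.05, 1.87], [-1.09, 1.28], [-1.99, 2.15], [-1.42, 1.44], [-3.14, 3.14]. Speed limits (rad/s): [2.79, 2.79, 3.14, 3.14, 3.14, 3.14].

INTERFACE

Orientations are given as a unit quaternion [x, y, z, w].
In Python, from workcell import bot gives the robot as it stands.
- The arm moves only by the tool play_rows, never from a script. Its argument "motion" is a list of rows, each an object with "fingers": the closure, from -1 (fully open) to 1 (shut), so that 0 is half open; "translation": the shift along the tool's x, y, z in cm, a list of three; "roll": the turn about the tool's z in degrees. A call has 1 to 20 rows; each row is the pose to reach, as a shift and turn from the pose commanded when the call began, along the tool's axes at that moment; what a row does not reach only later rows make up. A row lasts 1/12 s, in which the tool goes at most 41.7 mm and 7.16 degrees, less where a joint would pass 70% of its speed; a pose out of reach is approached as far as the arm can. A call with a gripper value outside its range is refused whole. The fingers move at their own pace and stop on an object; the grip force is fixed at half the most. Time passes only in rows, so rows that repeat a pose let the fingers close. It gives the time, the measured TCP pose, the force and the opening at its end, in the units of the state.
- bot.get_obs(): the state, without advancing time (a new reading comes with each control period).
- bot.camera(name): name is "scene" or "side" or "wrist"; returns a dict with "pixels" (400x640x3 uint8, red, green, blue), "intrinsics" (3x3 intrinsics, pixels), "world_to_cam" (4x4, takes a point from world to camera coordinates). Camera axes: x right, y down, z forward; pixel columns grow to the right and rows downward; lengths in m; the calibration is good to about 2 mm. The wrist camera is an equidistant fisheye: a pixel r from the principal point sees the ray r / f radians off the axis. A picture is of the moment at which its call begins. There is no depth.
- bot.job_done(): hands the job in, once; it reports no verdict.
The state is a dict: "clock": time; "joint_pos": joint angles; "joint_vel": joint speeds; "tau": joint torques, N m; "eef_pos": TCP position; "tool_rot": TCP orientation; "ft_force": force on the tool from outside, world axes, zero at the start; "ft_torque": the same for the moment, N m; "grip_width": finger opening in m.
Only numpy, scipy, OpenCV 4.12 (cv2) and the standard library are available. Lean on these libraries where they do the work, as an engineer would, in place of code of your own. Each camera call takes 0.05 s, during which the arm holds its last target. There are 200 camera calls.

TASK

Make up two kits for the sewing class from the loose things on the table. The three-bay tray gets the small standing thread spool in its left bay, the thimble in the middle bay and the big lying thread reel in the right bay; the two-bay tray gets the glue stick in its left bay and the wound bobbin in the right (left and right as the robot sees them). Each thing sits flat on the floor of its bay, the same way up as it is now; leave the tape measure and the beeswax where they are.

Things in the scene. Friction and masses are not known exactly. Their poses are not given: they have to be found in the camera images.
- tray_three: Low plywood kit tray with three bays in a row, 88 x 184 x 10 mm. Fixed, long side roughly left-right. Floor 3 mm thick; walls and dividers 4 mm thick, 10 mm high. Bays inside 80 mm front-back (x) by 56 mm left-right (y). Origin: centre of the underside, at table height; x away from the robot, y to its left, z up. Bay centres at tray y = +60 mm (left), 0 (middle) and -60 mm (right), x = 0.
- tray_two: Low plywood kit tray with two bays side by side, 88 x 124 x 10 mm. Fixed, long side roughly left-right. Floor 3 mm thick; walls and dividers 4 mm thick, 10 mm high. Bays inside 80 mm front-back (x) by 56 mm left-right (y). Origin: centre of the underside, at table height; x away from the robot, y to its left, z up. Bay centres at tray y = +30 mm (left) and -30 mm (right), x = 0.
- small_spool: The small thread spool that stands on end, 31 mm diameter, 56 mm tall: 7 mm flanges at both ends, thread about 20 mm in diameter between them where the fingers grip. Origin: centre of its underside, z up along its axis.
- thimble: Metal thimble standing mouth down, 19 mm diameter at the foot, about 16 mm near the top, 21 mm tall. Origin: centre of its foot, z up.
- big_reel: The big thread reel that lies on its side, 66 mm long along its y, 41 mm high, 41 mm flanges and a short thread end. Grip it across (along its x) at mid-length, where it is 32 mm wide; the middle of the grip is at x = -5 mm, y = +1 mm. Origin on the underside, z up. Too long to lie left-right in a bay: lay it front-back.
- glue_stick: Glue stick standing on end, 24 mm diameter, 86 mm tall. Origin: centre of its underside, z up along its axis.
- wound_bobbin: Hand-wound bobbin lying on its side, 40 mm long along its y, 26 mm high, 18 mm wide across (along x) where it is gripped, at mid-length. It does not roll. Origin: centre of its underside, x and y level, z up.
- tape_measure: Round tape measure, 52 mm case, 71 mm with its tab, 15 mm high, lying flat; not part of the kits, loose, stays where it is. Origin on the underside, case centre at y = +9 mm.
- beeswax: Flat round cake of beeswax, 35 mm diameter, 13 mm high; not part of the kits, loose, stays where it is. Origin: centre of its underside.

How it is judged:
At the end, for the whole second after the job is handed in: Each of the five things is in its own bay (origin within 25 mm of the bay centre left-right, 36 mm front-back), within 5 mm of its floor, same way up as at the start (tilt under 0.2 rad), released, at rest; tape measure and beeswax within 30 mm of their starts (y of small_spool in the frame of tray_three between 0.035 and 0.085 m and x of small_spool in the frame of tray_three between -0.036 and 0.036 m and z of each of small_spool, thimble, big_reel in the frame of tray_three below 0.008 m and angle between each of small_spool, thimble, big_reel, glue_stick, wound_bobbin's own z axis and vertical below 0.2 rad and linear speed of each of small_spool, thimble, big_reel, glue_stick, wound_bobbin below 0.02 m/s and contact force between the fingers and small_spool below 0.1 N and y of thimble in the frame of tray_three between -0.025 and 0.025 m and x of thimble in the frame of tray_three between -0.036 and 0.036 m and contact force between the fingers and thimble below 0.1 N and y of big_reel in the frame of tray_three between -0.085 and -0.035 m and x of big_reel in the frame of tray_three between -0.036 and 0.036 m and contact force between the fingers and big_reel below 0.1 N and y of glue_stick in the frame of tray_two between 0.005 and 0.055 m and x of glue_stick in the frame of tray_two between -0.036 and 0.036 m and z of each of glue_stick, wound_bobbin in the frame of tray_two below 0.008 m and contact force between the fingers and glue_stick below 0.1 N and y of wound_bobbin in the frame of tray_two between -0.055 and -0.005 m and x of wound_bobbin in the frame of tray_two between -0.036 and 0.036 m and contact force between the fingers and wound_bobbin below 0.1 N and distance of each of tape_measure, beeswax from where it was at the start of the episode below 0.03 m); the robot touches nothing.
It fails at once if the tape measure or the beeswax is pushed about or carried off (more than 30 mm) (distance of any of tape_measure, beeswax from where it was at the start of the episode above 0.03 m).
It also fails if it takes over 120 s, if anything falls off the work surface, if the arm or the gripper's body presses on something with over 40 N, if the wrist force passes 120 N, or if a joint passes its speed limit or range.

## Working session

There is one attempt and no reset: what is moved stays moved. The work goes in short steps, Python scripts to look and compute and a tool call to move; the robot and the scene stay as the last step left them, time stands still between calls to the robot, and variables do not carry over. Pictures are saved under pics/ and viewed, about 12 in all and at most 16, crops included, and the job is handed in when it is done.

Besides the shell and the picture viewer there is one more tool, called after "Call:" as name(argument=value, ...), one argument or row to a line, values as JSON. play_rows: Moves the arm, as the interface text tells. Its arguments: {"type":"object","properties":{"motion":{"type":"array","items":{"type":"object","properties":{"fingers":{"type":"number"},"translation":{"type":"array","items":{"type":"number"}},"roll":{"type":"number"}}}}},"required":["motion"]}

```bash
mkdir -p pics; cat > h.py <<'E'
import numpy as np, cv2, json
from workcell import bot
def snap(name, tag):
    c=bot.camera(name); cv2.imwrite(f'pics/{tag}.png', c['pixels'][:,:,::-1])
    np.savez(f'pics/{tag}.npz', K=c['intrinsics'], T=c['world_to_cam'], im=c['pixels']); return c
def load(tag): 
    d=np.load(f'pics/{tag}.npz'); return d['K'],d['T'],d['im']
def ray(tag,u,v,z,fish=False):
    K,T,_=load(tag)
    x=(u-K[0,2])/K[0,0]; y=(v-K[1,2])/K[1,1]
    if fish:
        r=np.hypot(x,y); s=np.sin(r)/r if r>1e-9 else 1; d=np.array([x*s,y*s,np.cos(r)])
    else: d=np.array([x,y,1.])
    R=T[:3,:3]; o=-R.T@T[:3,3]; d=R.T@d
    return o+d*(z-o[2])/d[2]
def proj(tag,P):
    K,T,_=load(tag); p=T[:3,:3]@np.asarray(P,float)+T[:3,3]; return (K@(p/p[2]))[:2]
E
python3 - <<'E'
from h import *
for n in ['scene','side','wrist']:
    c=snap(n,n+'0'); T=c['world_to_cam']; print(n,c['intrinsics'].round(1).tolist(),(-T[:3,:3].T@T[:3,3]).round(3),T[2,:3].round(2))
print(bot.get_obs())
E
```

```text
scene [[483.7, 0.0, 324.2], [0.0, 483.7, 192.0], [0.0, 0.0, 1.0]] [ 0.259 -0.556  0.659] [ 0.35  0.65 -0.68]
side [[408.3, 0.0, 327.1], [0.0, 408.3, 197.8], [0.0, 0.0, 1.0]] [0.323 0.724 0.354] [ 0.29 -0.87 -0.41]
wrist [[309.7, 0.0, 320.9], [0.0, 309.7, 196.2], [0.0, 0.0, 1.0]] [0.143 0.486 0.372] [ 0.29 -0.14 -0.95]
{'clock': 0.15, 'joint_pos': array([1.11799236e+00, 2.41250728e-01, 4.05874599e-03, 1.33521912e+00,
       1.75773840e-05, 1.57078966e+00]), 'joint_vel': array([-0.00032628, -0.00024819,  0.00496409,  0.00031243, -0.00018863,
        0.00077314]), 'tau': array([-1.83136140e-04, -3.72635400e+01,  2.52638537e+01,  1.23923627e-02,
       -3.34306696e-05,  9.83854875e-06]), 'eef_pos': array([0.2185419 , 0.44920753, 0.24462163]), 'tool_rot': array([ 8.47785858e-01,  5.30338087e-01, -6.89155617e-04,  4.20732903e-04]), 'ft_force': array([-0.2076341 ,  0.03823041, -0.56146737]), 'ft_torque': array([-0.01264134, -0.0444491 , -0.01848626]), 'grip_width': 0.08584208528517537}
```

View pics/scene0.png

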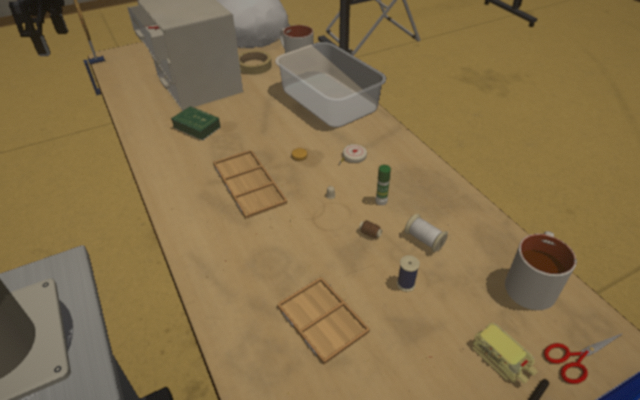

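View pics/side0.png

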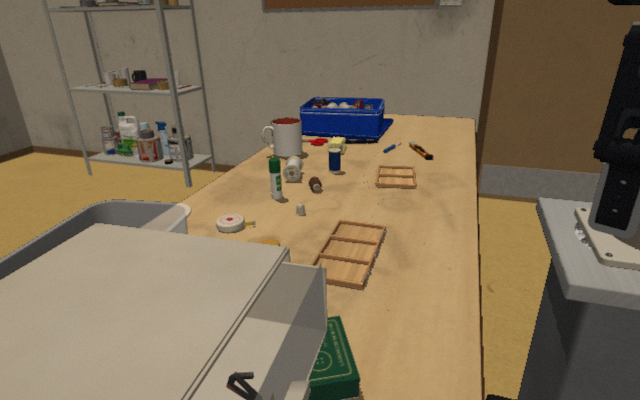

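View pics/wrist0.png

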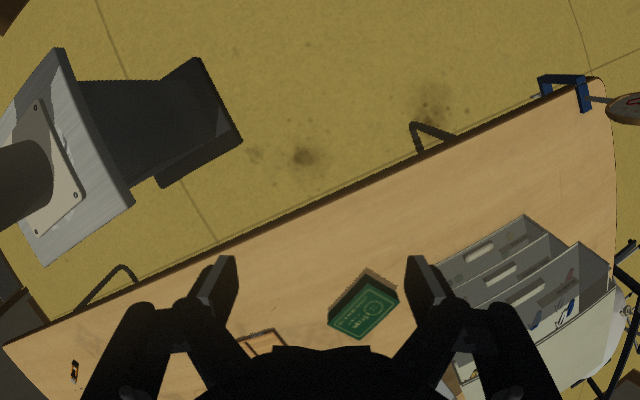

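Scene: three-bay tray around (250,184), two-bay around (322,320), wax (300,154), tape (355,153), thimble (330,192), glue (383,185), bobbin (371,229), reel (426,233), small spool (408,272). A wall of organizer boxes stands at the left. I'll zoom in.

```bash
python3 - <<'E'
from h import *
_,_,im=load('scene0')
for t,(a,b,c,d) in {'cA':(205,405,130,240),'cB':(265,465,215,365)}.items():
    cv2.imwrite(f'pics/{t}.png',cv2.resize(im[c:d,a:b,::-1],None,fx=4,fy=4,interpolation=cv2.INTER_CUBIC))
E
```

```text
(no output)
```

View pics/cA.png

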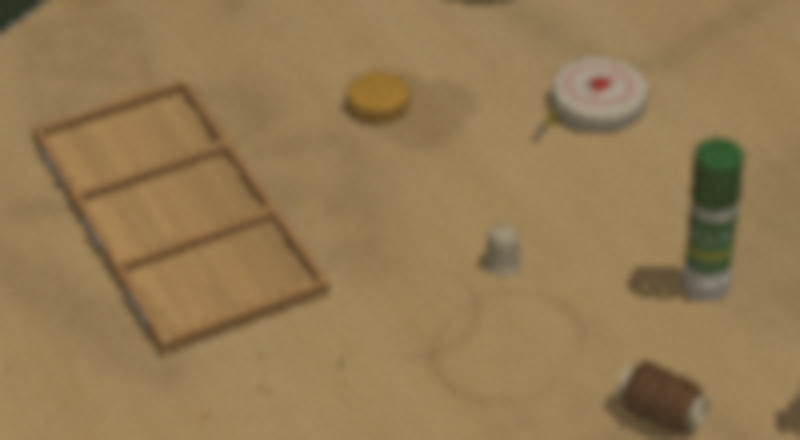

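View pics/cB.png

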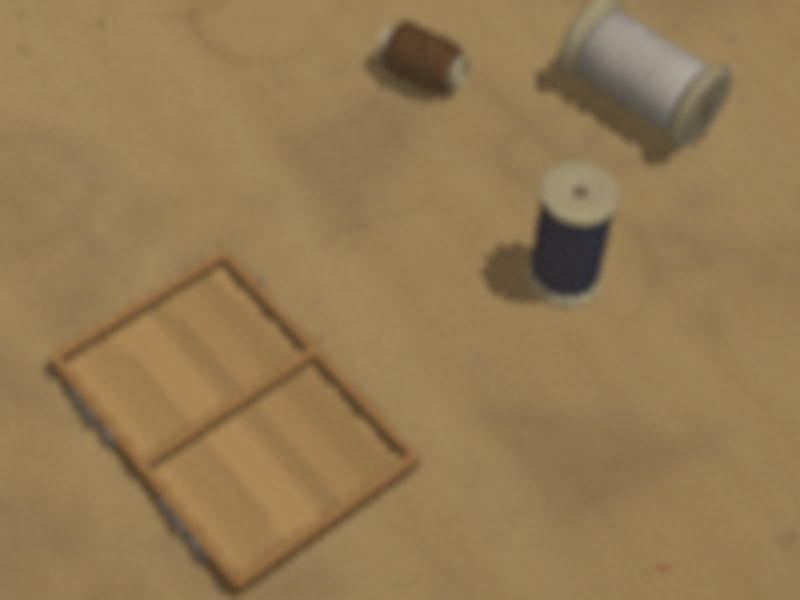

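```bash
python3 - <<'E'
from h import *
def A(x,y,z): return ray('scene0',205+x/4,130+y/4,z)
def B(x,y,z): return ray('scene0',265+x/4,215+y/4,z)
for n,f,pts,L in [('three',A,[(36,133),(184,86),(327,290),(163,352)],.184),('two',B,[(50,365),(222,258),(415,460),(237,592)],.124)]:
    P=np.array([f(x,y,.010) for x,y in pts])[:,:2]
    print(n,P.round(4).tolist(),'c',P.mean(0).round(4),np.linalg.norm(np.roll(P,-1,0)-P,axis=1).round(4))
    d=(P[0]+P[1]-P[2]-P[3]); e=P[1]+P[2]-P[0]-P[3]; print(' yaw from long',np.degrees(np.arctan2(-d[0],d[1])),'short',np.degrees(np.arctan2(e[1],e[0])))
print('spool top',B(579,192,.056),'bot',B(564,290,.004))
print('thimble top',A(503,234,.021),'foot front',A(502,272,0))
print('glue top',A(719,157,.086))
b=[B(387,40,.013),B(459,75,.013)];print('bobbin',b, B(424,58,.013))
r=[B(588,35,.0205),B(705,107,.0205)];print('reel',r,np.mean(r,0),np.linalg.norm(r[0]-r[1]))
print('wax',A(378,90,.013),'tape',A(600,85,.015))
E
```

```text
three [[0.4287, 0.2515], [0.5125, 0.2514], [0.5129, 0.0697], [0.4279, 0.0687]] c [0.4705 0.1603] [0.0838 0.1817 0.085  0.1828]
 yaw from long -0.06824947501106889 short 0.3446458602142846
two [[0.4001, -0.1362], [0.484, -0.1228], [0.5037, -0.2404], [0.4195, -0.255]] c [ 0.4518 -0.1886] [0.0849 0.1192 0.0855 0.1203]
 yaw from long 9.407097674150148 short 9.449422571370107
spool top [ 0.60717331 -0.19265411  0.056     ] bot [ 0.60167695 -0.20013523  0.004     ]
thimble top [0.60093429 0.05360834 0.021     ] foot front [0.59825017 0.04953151 0.        ]
glue top [ 0.67845778 -0.01014223  0.086     ]
bobbin [array([ 0.60701143, -0.05256941,  0.013     ]), array([ 0.62406587, -0.08640684,  0.013     ])] [ 0.61584841 -0.07011907  0.013     ]
reel [array([ 0.68452853, -0.09933402,  0.0205    ]), array([ 0.7037373 , -0.15900219,  0.0205    ])] [ 0.69413291 -0.12916811  0.0205    ] 0.06268387670283077
wax [0.60186508 0.19422853 0.013     ] tape [0.7076734 0.1384502 0.015    ]
```

Pictures used: 5. All poses estimated; now move over the cluster for a closer wrist view.

```bash
cat >> h.py <<'E'
def plan(*wps, start=None):
    """waypoints (x,y,z,yaw_deg of tool x); prints translation cm / roll deg from the present (or given) pose"""
    if start is None:
        o=bot.get_obs(); p=o['eef_pos']; a,b=o['tool_rot'][:2]; ya=2*np.degrees(np.arctan2(b,a))
    else: p=np.array(start[:3]); ya=start[3]
    y=np.radians(ya); X=np.array([np.cos(y),np.sin(y),0]); Y=np.array([np.sin(y),-np.cos(y),0])
    print('at',np.round(p,4),round((ya+180)%360-180,2))
    for w in wps:
        d=(np.array(w[:3])-p)*100
        print([round(float(v),2) for v in (d@X,d@Y,-d[2])],'roll',round(float(-((w[3]-ya+180)%360-180)),1))
E
python3 -c "
from h import *
plan((.35,.2,.28,20),(.56,-.154,.25,0))"
```

```text
at [0.2185 0.4492 0.2446] 64.06
[-16.66, 22.72, -3.54] roll 44.1
[-39.3, 57.09, -0.54] roll 64.1
```

Call:
play_rows(
  motion=[
    {"fingers": -0.2,"translation": [-16.7,22.7,-3.5],"roll": 44},
    {"fingers": -0.2,"translation": [-16.7,22.7,-3.5],"roll": 44},
    {"fingers": -0.2,"translation": [-16.7,22.7,-3.5],"roll": 44},
    {"fingers": -0.2,"translation": [-16.7,22.7,-3.5],"roll": 44},
    {"fingers": -0.2,"translation": [-16.7,22.7,-3.5],"roll": 44},
    {"fingers": -0.2,"translation": [-16.7,22.7,-3.5],"roll": 44},
    {"fingers": -0.2,"translation": [-16.7,22.7,-3.5],"roll": 44},
    {"fingers": -0.2,"translation": [-39.3,57.1,-0.5],"roll": 64.1},
    {"fingers": -0.2,"translation": [-39.3,57.1,-0.5],"roll": 64.1},
    {"fingers": -0.2,"translation": [-39.3,57.1,-0.5],"roll": 64.1},
    {"fingers": -0.2,"translation": [-39.3,57.1,-0.5],"roll": 64.1},
    {"fingers": -0.2,"translation": [-39.3,57.1,-0.5],"roll": 64.1},
    {"fingers": -0.2,"translation": [-39.3,57.1,-0.5],"roll": 64.1},
    {"fingers": -0.2,"translation": [-39.3,57.1,-0.5],"roll": 64.1},
    {"fingers": -0.2,"translation": [-39.3,57.1,-0.5],"roll": 64.1},
    {"fingers": -0.2,"translation": [-39.3,57.1,-0.5],"roll": 64.1},
    {"fingers": -0.2,"translation": [-39.3,57.1,-0.5],"roll": 64.1},
    {"fingers": -0.2,"translation": [-39.3,57.1,-0.5],"roll": 64.1},
    {"fingers": -0.2,"translation": [-39.3,57.1,-0.5],"roll": 64.1},
    {"fingers": -0.2,"translation": [-39.3,57.1,-0.5],"roll": 64.1},
  ],
)

```text
clock: 1.82
eef_pos: [0.5597, -0.1534, 0.2495]
tool_rot: [1.0, -0.001, -0.001, -0.0]
ft_force: [0.0, 0.0, 0.6]
grip_width: 0.0513
```

```bash
python3 -c "
from h import *
snap('wrist','w1'); plan()
_,_,im=load('w1'); cv2.imwrite('pics/w1v.png',cv2.resize(im[:,:,::-1],(800,500),interpolation=cv2.INTER_CUBIC))"
```

```text
at [ 0.5597 -0.1527  0.2501] -0.01
```

View pics/w1v.png

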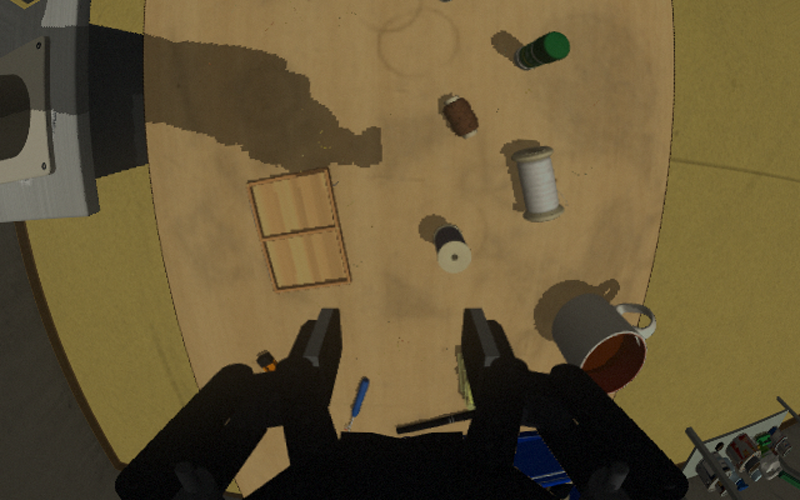

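Wrist: spool top (455,258), reel ends (533,153)/(544,216), bobbin (460,116), glue top (558,46), tray two (250-350,170-290). Zooming in on reel and bobbin.

```bash
python3 -c "
from h import *
_,_,im=load('w1'); cv2.imwrite('pics/w1c.png',cv2.resize(im[60:180,340:460,::-1],None,fx=5,fy=5,interpolation=cv2.INTER_CUBIC))"
```

```text
(no output)
```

View pics/w1c.png

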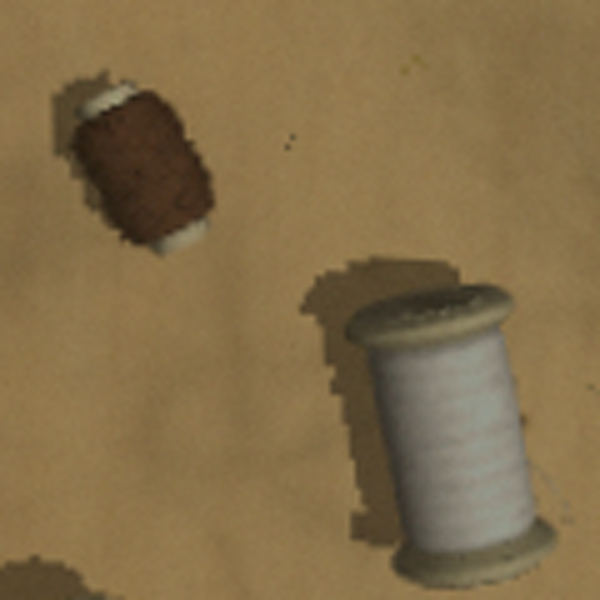

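```bash
python3 - <<'E'
from h import *
f=lambda x,y,z: ray('w1',340+x/5,60+y/5,z,True)[:2]
g=lambda x,y,z: ray('w1',x/1.25,y/1.25,z,True)[:2]
a,b=f(442,345,.0225),f(468,545,.0225); d=a-b
print('reel mid',(a+b)/2,'yaw',np.degrees(np.arctan2(-d[0],d[1])))
for p in [(375,370),(400,540),(505,340),(533,525)]: print(f(*p,.0225).round(4))
print('reel ends',f(432,305,.0225),f(475,570,.0225),'thread',f(570,520,0))
a,b=f(110,98,.013),f(183,238,.013); d=a-b
print('bobbin',(a+b)/2,f(145,168,.015),'yaw',np.degrees(np.arctan2(-d[0],d[1])),np.linalg.norm(d))
for s in [((78,140),(125,235)),((170,95),(210,185))]:
    a,b=[f(*p,.013) for p in s]; d=a-b; print('edge',a,b,np.degrees(np.arctan2(-d[0],d[1])))
print('spool',g(455,258,.056)); print('glue',g(557,46,.086))
P=np.array([g(*p,.01) for p in [(248,182),(328,168),(351,281),(275,291)]]);print('tray2',P.mean(0),P.round(3).tolist())
E
```

```text
reel mid [ 0.69233295 -0.1312627 ] yaw 12.539237299518552
[ 0.6703 -0.1135]
[ 0.6797 -0.1549]
[ 0.7032 -0.1047]
[ 0.715  -0.1503]
reel ends [ 0.68372942 -0.09724366] [ 0.70034259 -0.16214764] thread [ 0.73560406 -0.15379654]
bobbin [ 0.61549963 -0.06824656] [ 0.61473093 -0.0682472 ] yaw 28.603273312161733 0.03717100741634099
edge [ 0.59923032 -0.0620762 ] [ 0.61058282 -0.08426083] 27.100116224383978
edge [ 0.62068849 -0.05069847] [ 0.63057134 -0.07171116] 25.188903167039673
spool [ 0.60722073 -0.19172559]
glue [ 0.67956617 -0.00677172]
tray2 [ 0.45508767 -0.18207959] [[0.404, -0.128], [0.489, -0.117], [0.506, -0.235], [0.421, -0.248]]
```

```bash
python3 -c "
from h import *
print(bot.get_obs()['joint_pos'])
plan((.6153,-.069,.20,27),(.6153,-.069,.07,27),(.6153,-.069,.016,27),(.6153,-.069,.13,27))"
```

```text
[-2.66580180e-01  4.01555255e-01  2.43437272e-01  1.41385943e+00
  3.27536985e-04  1.30430990e+00]
at [ 0.5597 -0.1527  0.2501] -0.01
[5.56, -8.37, 5.01] roll -27.0
[5.56, -8.37, 18.01] roll -27.0
[5.56, -8.37, 23.41] roll -27.0
[5.56, -8.37, 12.01] roll -27.0
```

Call:
play_rows(
  motion=[
    {"fingers": -0.2,"translation": [5.6,-8.4,5],"roll": -27},
    {"fingers": -0.2,"translation": [5.6,-8.4,5],"roll": -27},
    {"fingers": -0.2,"translation": [5.6,-8.4,5],"roll": -27},
    {"fingers": -0.2,"translation": [5.6,-8.4,5],"roll": -27},
    {"fingers": -0.2,"translation": [5.6,-8.4,9],"roll": -27},
    {"fingers": -0.2,"translation": [5.6,-8.4,13],"roll": -27},
    {"fingers": -0.2,"translation": [5.6,-8.4,17],"roll": -27},
    {"fingers": -0.2,"translation": [5.6,-8.4,20],"roll": -27},
    {"fingers": -0.2,"translation": [5.6,-8.4,22],"roll": -27},
    {"fingers": -0.2,"translation": [5.6,-8.4,23.4],"roll": -27},
    {"fingers": -0.2,"translation": [5.6,-8.4,23.4],"roll": -27},
    {"fingers": 1,"translation": [5.6,-8.4,23.4],"roll": -27},
    {"fingers": 1,"translation": [5.6,-8.4,23.4],"roll": -27},
    {"fingers": 1,"translation": [5.6,-8.4,23.4],"roll": -27},
    {"fingers": 1,"translation": [5.6,-8.4,23.4],"roll": -27},
    {"fingers": 1,"translation": [5.6,-8.4,23.4],"roll": -27},
    {"fingers": 1,"translation": [5.6,-8.4,23.4],"roll": -27},
    {"fingers": 1,"translation": [5.6,-8.4,23.4],"roll": -27},
    {"fingers": 1,"translation": [5.6,-8.4,20],"roll": -27},
    {"fingers": 1,"translation": [5.6,-8.4,16],"roll": -27},
  ],
)

```text
clock: 3.53
eef_pos: [0.6133, -0.0694, 0.088]
tool_rot: [0.972, 0.233, -0.004, -0.001]
ft_force: [-0.1, 0.3, 0.3]
grip_width: 0.0178
```

```bash
cat >> h.py <<'E'
def bay(tray,by,dx=0,dy=0):
    c,t={'3':((.4705,.1603),0.1),'2':((.453,-.185),9.4)}[tray]; t=np.radians(t)
    x,y=dx,by+dy
    return c[0]+x*np.cos(t)-y*np.sin(t), c[1]+x*np.sin(t)+y*np.cos(t)
E
python3 -c "
from h import *
x,y=bay('2',-.03)
plan((x,y,.13,9.4),(x,y,.020,9.4))"
```

```text
at [ 0.6133 -0.0694  0.088 ] 26.95
[-20.43, 5.91, -4.2] roll 17.5
[-20.43, 5.91, 6.8] roll 17.5
```

Call:
play_rows(
  motion=[
    {"fingers": 1,"translation": [0,0,-4],"roll": 0},
    {"fingers": 1,"translation": [-4,1.2,-4],"roll": 4},
    {"fingers": 1,"translation": [-7.5,2.2,-4],"roll": 9},
    {"fingers": 1,"translation": [-11,3.2,-4],"roll": 14},
    {"fingers": 1,"translation": [-14.5,4.2,-4],"roll": 17.5},
    {"fingers": 1,"translation": [-18,5.2,-4],"roll": 17.5},
    {"fingers": 1,"translation": [-20.4,5.9,-4],"roll": 17.5},
    {"fingers": 1,"translation": [-20.4,5.9,-4],"roll": 17.5},
    {"fingers": 1,"translation": [-20.4,5.9,0],"roll": 17.5},
    {"fingers": 1,"translation": [-20.4,5.9,3.5],"roll": 17.5},
    {"fingers": 1,"translation": [-20.4,5.9,5.5],"roll": 17.5},
    {"fingers": 1,"translation": [-20.4,5.9,6.5],"roll": 17.5},
    {"fingers": 1,"translation": [-20.4,5.9,7],"roll": 17.5},
    {"fingers": 1,"translation": [-20.4,5.9,7],"roll": 17.5},
    {"fingers": 1,"translation": [-20.4,5.9,7],"roll": 17.5},
    {"fingers": 0.2,"translation": [-20.4,5.9,7],"roll": 17.5},
    {"fingers": 0.2,"translation": [-20.4,5.9,7],"roll": 17.5},
    {"fingers": 0.2,"translation": [-20.4,5.9,7],"roll": 17.5},
    {"fingers": 0.2,"translation": [-20.4,5.9,4],"roll": 17.5},
    {"fingers": 0.2,"translation": [-20.4,5.9,0],"roll": 17.5},
  ],
)

```text
clock: 5.2
eef_pos: [0.4582, -0.2132, 0.0877]
tool_rot: [0.997, 0.082, -0.004, -0.002]
ft_force: [0.0, 0.5, -0.3]
grip_width: 0.0338
```

```bash
python3 -c "
from h import *
g=(.678,-.009)
plan((.458,-.2145,.20,9.4),(*g,.20,0),(*g,.05,0))"
```

```text
at [ 0.4582 -0.2132  0.0877] 9.46
[-0.04, 0.12, -11.23] roll 0.1
[25.04, -16.53, -11.23] roll 9.5
[25.04, -16.53, 3.77] roll 9.5
```

Call:
play_rows(
  motion=[
    {"fingers": 0.0,"translation": [0,0,-4],"roll": 0},
    {"fingers": -0.2,"translation": [1,-0.7,-8],"roll": 1},
    {"fingers": -0.2,"translation": [4,-2.6,-11.2],"roll": 2},
    {"fingers": -0.2,"translation": [7.5,-5,-11.2],"roll": 4},
    {"fingers": -0.2,"translation": [11,-7.3,-11.2],"roll": 5},
    {"fingers": -0.2,"translation": [14.5,-9.6,-11.2],"roll": 7},
    {"fingers": -0.2,"translation": [18,-11.9,-11.2],"roll": 9},
    {"fingers": -0.2,"translation": [21.5,-14.2,-11.2],"roll": 9.5},
    {"fingers": -0.2,"translation": [24,-15.8,-11.2],"roll": 9.5},
    {"fingers": -0.2,"translation": [25.1,-16.6,-11.2],"roll": 9.5},
    {"fingers": -0.2,"translation": [25.1,-16.6,-11.2],"roll": 9.5},
    {"fingers": -0.2,"translation": [25.1,-16.6,-11.2],"roll": 9.5},
    {"fingers": -0.2,"translation": [25.1,-16.6,-11.2],"roll": 9.5},
  ],
)

```text
clock: 6.28
eef_pos: [0.6808, -0.0104, 0.2021]
tool_rot: [1.0, -0.001, -0.001, 0.0]
ft_force: [-0.4, -0.1, 0.3]
grip_width: 0.0513
```

```bash
python3 -c "
from h import *
snap('wrist','w2'); plan((.679,-.0085,.05,0))
_,_,im=load('w2'); cv2.imwrite('pics/w2v.png',cv2.resize(im[:,:,::-1],(800,500),interpolation=cv2.INTER_CUBIC))"
```

```text
at [ 0.6808 -0.0108  0.2024] -0.12
[-0.18, -0.23, 15.24] roll -0.1
```

View pics/w2v.png

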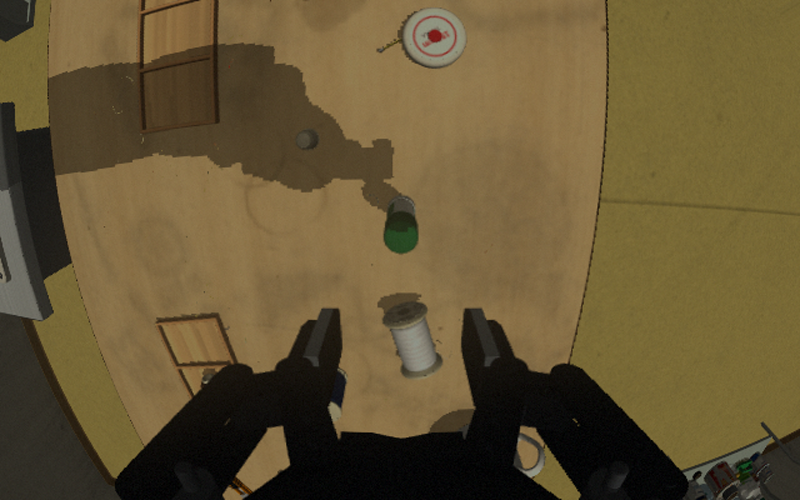

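Glue top at (401,237), centred between fingers; thimble top (308,138); tray three lower corner (145,130)/(216,122); tape (434,37).

```bash
python3 -c "
from h import *
g=lambda x,y,z: ray('w2',x/1.25,y/1.25,z,True)[:2]
print('glue top',g(401,236,.086),'thimble',g(308,138,.021)); print('tray3 low corners',g(145,131,.01),g(217,122,.01),'reel',g(407,313,.02),g(421,368,.02))"
```

```text
glue top [ 0.68049085 -0.00364525] thimble [0.60568259 0.05861124]
tray3 low corners [0.43706032 0.07859296] [0.51921279 0.0778975 ] reel [ 0.685689   -0.09832099] [ 0.69992995 -0.16153434]
```

```bash
python3 -c "
from h import *
for n,p,z in [('glue',(275.2,158),.086),('thimble',(300.5,206),.021),('spool',(335,149.5),.056),('tape',(230.5,221),.015),('t3c',(386,227),.01),('t3d',(339,222),.01),('t3e',(360,285.5),.01)]: print(n,ray('side0',*p,z)[:2])
_,_,im=load('side0'); cv2.imwrite('pics/sc.png',cv2.resize(im[140:300,210:410,::-1],None,fx=3.75,fy=3.75,interpolation=cv2.INTER_CUBIC))"
```

```text
glue [ 0.67825751 -0.00957546]
thimble [0.59542899 0.06629654]
spool [ 0.60353862 -0.18944519]
tape [0.70009328 0.14943482]
t3c [0.42623848 0.08478701]
t3d [0.51168948 0.08938663]
t3e [0.4296267  0.26493218]
```

View pics/sc.png

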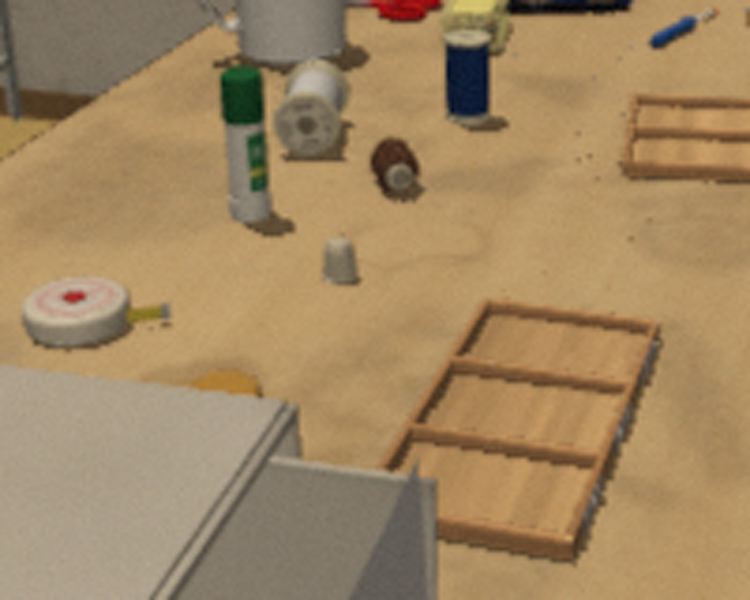

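```bash
python3 -c "
from h import *
for n,p,z in [('glue',(243,76),.086),('glue foot',(251,214),0.0),('thimble',(341,241),.021),('spool',(469,41),.056),('tape',(76,299),.015),('t3R far',(487,302),.01),('t3R near',(658,325),.01),('t3L near',(577,543),.01),('bobbin nearend',(402,176),.013)]: print(n,ray('side0',210+p[0]/3.75,140+p[1]/3.75,z)[:2])"
```

```text
glue [0.67294766 0.00401616]
glue foot [ 0.6778397  -0.00341074]
thimble [0.59749432 0.05869396]
spool [ 0.60004014 -0.17847581]
tape [0.70312251 0.1450472 ]
t3R far [0.51180411 0.08335633]
t3R near [0.42737125 0.08381212]
t3L near [0.42484669 0.2618217 ]
bobbin nearend [ 0.60241429 -0.05078248]
```

Views disagree by a few mm in y, so I use a compromise. It's ample for the pad width. Grab the glue stick.

Call:
play_rows(
  motion=[
    {"fingers": -0.2,"translation": [-0.2,-0.4,0],"roll": 0},
    {"fingers": -0.2,"translation": [-0.2,-0.4,3],"roll": 0},
    {"fingers": -0.2,"translation": [-0.2,-0.4,6],"roll": 0},
    {"fingers": -0.2,"translation": [-0.2,-0.4,9],"roll": 0},
    {"fingers": -0.2,"translation": [-0.2,-0.4,12],"roll": 0},
    {"fingers": -0.2,"translation": [-0.2,-0.4,14.5],"roll": 0},
    {"fingers": -0.2,"translation": [-0.2,-0.4,15.2],"roll": 0},
    {"fingers": 1,"translation": [-0.2,-0.4,15.2],"roll": 0},
    {"fingers": 1,"translation": [-0.2,-0.4,15.2],"roll": 0},
    {"fingers": 1,"translation": [-0.2,-0.4,15.2],"roll": 0},
    {"fingers": 1,"translation": [-0.2,-0.4,15.2],"roll": 0},
    {"fingers": 1,"translation": [-0.2,-0.4,15.2],"roll": 0},
    {"fingers": 1,"translation": [-0.2,-0.4,15.2],"roll": 0},
    {"fingers": 1,"translation": [-0.2,-0.4,13],"roll": 0},
    {"fingers": 1,"translation": [-0.2,-0.4,9.5],"roll": 0},
    {"fingers": 1,"translation": [-0.2,-0.4,6],"roll": 0},
    {"fingers": 1,"translation": [-0.2,-0.4,4.2],"roll": 0},
    {"fingers": 1,"translation": [-0.2,-0.4,4.2],"roll": 0},
  ],
)

```text
clock: 7.83
eef_pos: [0.683, -0.0057, 0.1677]
tool_rot: [1.0, -0.0, 0.006, 0.0]
ft_force: [0.2, -0.1, 0.1]
grip_width: 0.023
```

```bash
sed -i 's/(.4705,.1603)/(.4715,.165)/' h.py; python3 -c "
from h import *
x,y=bay('2',.03); plan((.62,-.02,.16,5),(x,y,.16,9.4),(x,y,.06,9.4))"
```

```text
at [ 0.683  -0.0057  0.1677] -0.04
[-6.3, 1.44, 0.77] roll -5.0
[-23.48, 14.99, 0.77] roll -9.4
[-23.48, 14.99, 10.77] roll -9.4
```

Call:
play_rows(
  motion=[
    {"fingers": 1,"translation": [-3,1.8,0],"roll": -2},
    {"fingers": 1,"translation": [-6,3.8,0],"roll": -4},
    {"fingers": 1,"translation": [-9,5.8,0],"roll": -6},
    {"fingers": 1,"translation": [-12,7.8,0],"roll": -8},
    {"fingers": 1,"translation": [-15,9.8,0],"roll": -9.4},
    {"fingers": 1,"translation": [-18,11.8,0],"roll": -9.4},
    {"fingers": 1,"translation": [-21,13.7,0],"roll": -9.4},
    {"fingers": 1,"translation": [-23.1,15,0],"roll": -9.4},
    {"fingers": 1,"translation": [-23.1,15,0],"roll": -9.4},
    {"fingers": 1,"translation": [-23.1,15,3],"roll": -9.4},
    {"fingers": 1,"translation": [-23.1,15,6],"roll": -9.4},
    {"fingers": 1,"translation": [-23.1,15,8],"roll": -9.4},
    {"fingers": 1,"translation": [-23.1,15,9.5],"roll": -9.4},
    {"fingers": 1,"translation": [-23.1,15,10.2],"roll": -9.4},
    {"fingers": 1,"translation": [-23.1,15,10.6],"roll": -9.4},
    {"fingers": 1,"translation": [-23.1,15,10.6],"roll": -9.4},
    {"fingers": 1,"translation": [-23.1,15,10.6],"roll": -9.4},
    {"fingers": 1,"translation": [-23.1,15,10.6],"roll": -9.4},
  ],
)

```text
clock: 9.33
eef_pos: [0.4487, -0.1553, 0.0553]
tool_rot: [0.997, 0.082, 0.0, 0.0]
ft_force: [-2.3, 1.7, 4.6]
grip_width: 0.0224
```

```bash
python3 -c "
from h import *
t=(.601,.056)
x,y=.448,-.155
plan((x,y,.18,9.4),(.5,0,.18,0),(*t,.10,0),(*t,.016,0))"
```

```text
at [ 0.4487 -0.1553  0.0553] 9.38
[-0.06, -0.04, -12.47] roll -0.0
[7.59, -14.48, -12.47] roll 9.4
[18.47, -18.36, -4.47] roll 9.4
[18.47, -18.36, 3.93] roll 9.4
```

Call:
play_rows(
  motion=[
    {"fingers": 0.2,"translation": [0,0,0],"roll": 0},
    {"fingers": 0.1,"translation": [0,0,0],"roll": 0},
    {"fingers": 0.0,"translation": [0,0,0],"roll": 0},
    {"fingers": -0.1,"translation": [0,0,-2],"roll": 0},
    {"fingers": -0.2,"translation": [0,0,-5],"roll": 0},
    {"fingers": -0.2,"translation": [0,0,-9],"roll": 0},
    {"fingers": -0.2,"translation": [0,0,-12.5],"roll": 0},
    {"fingers": -0.2,"translation": [2,-3.5,-12.5],"roll": 3},
    {"fingers": -0.2,"translation": [4,-7,-12.5],"roll": 6},
    {"fingers": -0.2,"translation": [6,-10.5,-12.5],"roll": 9.4},
    {"fingers": -0.2,"translation": [8,-14,-12.5],"roll": 9.4},
    {"fingers": -0.2,"translation": [11,-16,-12.5],"roll": 9.4},
    {"fingers": -0.2,"translation": [14.5,-17.5,-11],"roll": 9.4},
    {"fingers": -0.2,"translation": [17.5,-18.2,-8],"roll": 9.4},
    {"fingers": -0.2,"translation": [18.5,-18.4,-6.5],"roll": 9.4},
    {"fingers": -0.2,"translation": [18.5,-18.4,-6.5],"roll": 9.4},
    {"fingers": -0.2,"translation": [18.5,-18.4,-6.5],"roll": 9.4},
    {"fingers": -0.2,"translation": [18.5,-18.4,-6.5],"roll": 9.4},
  ],
)

```text
clock: 10.83
eef_pos: [0.6007, 0.0558, 0.1198]
tool_rot: [1.0, -0.0, -0.0, 0.0]
ft_force: [-0.6, -0.3, 0.5]
grip_width: 0.0514
```

```bash
python3 -c "
from h import *
snap('wrist','w3'); snap('scene','s3'); plan((.601,.056,.016,0))
_,_,a=load('w3'); _,_,b=load('s3')
a=cv2.resize(a,(800,500))[190:490,250:650]; b=cv2.resize(b[240:360,260:420],None,fx=2.5,fy=2.5,interpolation=cv2.INTER_CUBIC)
cv2.imwrite('pics/m3.png',np.hstack([a,b])[:,:,::-1])"
```

```text
at [0.6012 0.0555 0.121 ] -0.09
[-0.02, -0.05, 10.5] roll -0.1
```

View pics/m3.png

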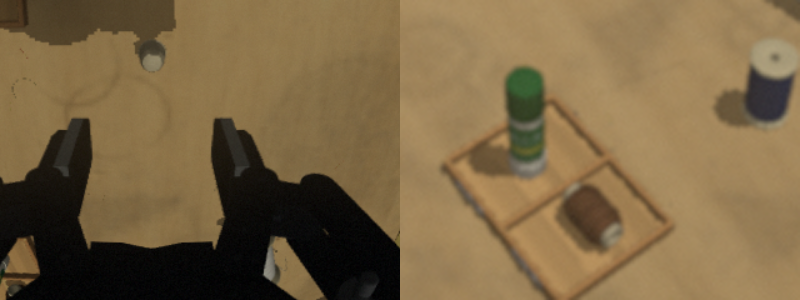

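Glue stick and bobbin stand/lie in their bays. Thimble top at about (402,251) in the wrist frame.

```bash
python3 -c "
from h import *
g=lambda x,y,z: ray('w3',x/1.25,y/1.25,z,True)[:2]
print(g(402,253,.021))"
```

```text
[0.60113325 0.05696448]
```

Call:
play_rows(
  motion=[
    {"fingers": -0.2,"translation": [0,-0.1,3],"roll": 0},
    {"fingers": -0.2,"translation": [0,-0.1,6],"roll": 0},
    {"fingers": -0.2,"translation": [0,-0.1,8.5],"roll": 0},
    {"fingers": -0.2,"translation": [0,-0.1,10],"roll": 0},
    {"fingers": -0.2,"translation": [0,-0.1,10.5],"roll": 0},
    {"fingers": 1,"translation": [0,-0.1,10.5],"roll": 0},
    {"fingers": 1,"translation": [0,-0.1,10.5],"roll": 0},
    {"fingers": 1,"translation": [0,-0.1,10.5],"roll": 0},
    {"fingers": 1,"translation": [0,-0.1,10.5],"roll": 0},
    {"fingers": 1,"translation": [0,-0.1,10.5],"roll": 0},
    {"fingers": 1,"translation": [0,-0.1,10.5],"roll": 0},
    {"fingers": 1,"translation": [0,-0.1,10.5],"roll": 0},
    {"fingers": 1,"translation": [0,-0.1,8],"roll": 0},
    {"fingers": 1,"translation": [0,-0.1,5],"roll": 0},
    {"fingers": 1,"translation": [0,-0.1,3],"roll": 0},
    {"fingers": 1,"translation": [0,-0.1,3],"roll": 0},
    {"fingers": 1,"translation": [0,-0.1,3],"roll": 0},
  ],
)

```text
clock: 12.35
eef_pos: [0.6026, 0.0573, 0.0916]
tool_rot: [1.0, -0.0, 0.002, -0.0]
ft_force: [0.2, -0.2, -1.0]
grip_width: 0.0137
```

```bash
python3 -c "
from h import *
x,y=bay('3',0); plan((x,y,.11,0),(x,y,.02,0))"
```

```text
at [0.6026 0.0573 0.0916] -0.04
[-13.12, -10.76, -1.84] roll -0.0
[-13.12, -10.76, 7.16] roll -0.0
```

Call:
play_rows(
  motion=[
    {"fingers": 1,"translation": [-2.5,-2,-2],"roll": 0},
    {"fingers": 1,"translation": [-5,-4,-2],"roll": 0},
    {"fingers": 1,"translation": [-7.5,-6.1,-2],"roll": 0},
    {"fingers": 1,"translation": [-10,-8.2,-2],"roll": 0},
    {"fingers": 1,"translation": [-12,-9.8,-2],"roll": 0},
    {"fingers": 1,"translation": [-13.1,-10.8,-2],"roll": 0},
    {"fingers": 1,"translation": [-13.1,-10.8,-2],"roll": 0},
    {"fingers": 1,"translation": [-13.1,-10.8,1],"roll": 0},
    {"fingers": 1,"translation": [-13.1,-10.8,4],"roll": 0},
    {"fingers": 1,"translation": [-13.1,-10.8,5.8],"roll": 0},
    {"fingers": 1,"translation": [-13.1,-10.8,6.7],"roll": 0},
    {"fingers": 1,"translation": [-13.1,-10.8,7.1],"roll": 0},
    {"fingers": 1,"translation": [-13.1,-10.8,7.1],"roll": 0},
    {"fingers": 1,"translation": [-13.1,-10.8,7.1],"roll": 0},
    {"fingers": 0.4,"translation": [-13.1,-10.8,7.1],"roll": 0},
    {"fingers": 0.3,"translation": [-13.1,-10.8,7.1],"roll": 0},
    {"fingers": 0.2,"translation": [-13.1,-10.8,7.1],"roll": 0},
    {"fingers": 0.2,"translation": [-13.1,-10.8,4],"roll": 0},
    {"fingers": 0.0,"translation": [-13.1,-10.8,0],"roll": 0},
    {"fingers": -0.2,"translation": [-13.1,-10.8,-4],"roll": 0},
  ],
)

```text
clock: 14.02
eef_pos: [0.469, 0.1646, 0.1292]
tool_rot: [1.0, -0.001, -0.002, 0.001]
ft_force: [0.8, 0.6, 0.2]
grip_width: 0.0511
```

```bash
python3 -c "
from h import *
plan((.46,.07,.22,0),(.52,-.15,.22,0),(.61,-.27,.22,0))"
```

```text
at [0.469  0.1646 0.1292] -0.06
[-0.9, 9.46, -9.08] roll -0.1
[5.13, 31.45, -9.08] roll -0.1
[14.14, 43.45, -9.08] roll -0.1
```

Call:
play_rows(
  motion=[
    {"fingers": -0.2,"translation": [0,3.5,-4],"roll": 0},
    {"fingers": -0.2,"translation": [0,6.5,-8],"roll": 0},
    {"fingers": -0.2,"translation": [0,9.5,-9],"roll": 0},
    {"fingers": -0.2,"translation": [0,9.5,-9],"roll": 0},
    {"fingers": -0.2,"translation": [0,9.5,-9],"roll": 0},
    {"fingers": -0.2,"translation": [0,9.5,-9],"roll": 0},
  ],
)

```text
clock: 14.52
eef_pos: [0.4701, 0.07, 0.2188]
tool_rot: [1.0, -0.001, -0.0, -0.0]
ft_force: [-0.2, -0.1, 0.8]
grip_width: 0.0513
```

```bash
python3 -c "
from h import *
snap('wrist','w4'); plan()
_,_,a=load('w4'); cv2.imwrite('pics/w4v.png',cv2.resize(a[0:280,150:490,::-1],None,fx=2.1,fy=2.1,interpolation=cv2.INTER_CUBIC))"
```

```text
at [0.4696 0.0705 0.218 ] -0.05
```

View pics/w4v.png

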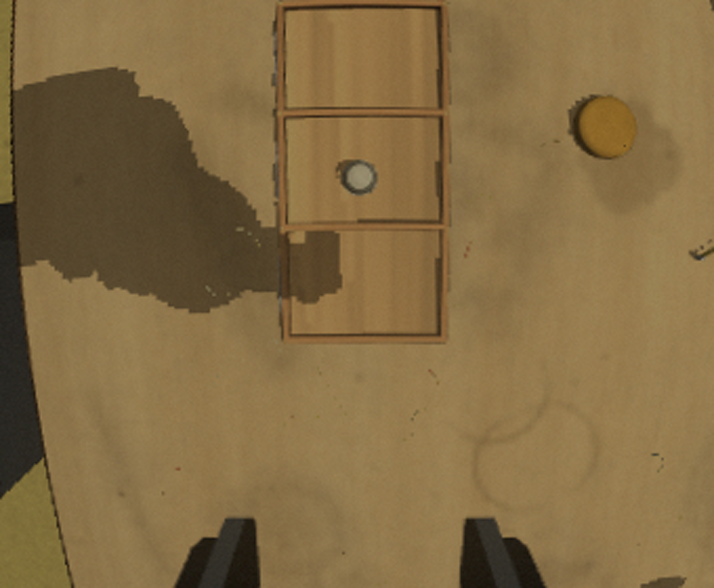

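The thimble is upright in the middle bay at (359,177), near the tray centre (364,170). Tray corners: (275,3),(450,2),(447,342),(281,342).

```bash
python3 -c "
from h import *
g=lambda x,y,z: ray('w4',150+x/2.1,y/2.1,z,True)[:2]
P=np.array([g(*p,.01) for p in [(275,3),(450,2),(447,342),(281,342)]]);print(P.round(4).tolist(),P.mean(0))
D=np.array([g(*p,.01) for p in [(280,112),(448,113),(446,227),(281,227)]]);print(D.round(4).tolist(),D.mean(0)); print('thimble',g(359,176,.024))
plan((.47,-.05,.22,0),(.606,-.192,.22,0),(.606,-.192,.022,0))"
```

```text
[[0.4275, 0.2587], [0.5166, 0.2592], [0.5167, 0.0778], [0.4283, 0.0779]] [0.47228058 0.16837944]
[[0.4301, 0.199], [0.5152, 0.1985], [0.5147, 0.1389], [0.4299, 0.1389]] [0.47247821 0.16883422]
thimble [0.47004081 0.16439174]
at [0.4696 0.0705 0.218 ] -0.05
[0.06, 12.05, -0.2] roll -0.0
[13.67, 26.24, -0.2] roll -0.0
[13.67, 26.24, 19.6] roll -0.0
```

Call:
play_rows(
  motion=[
    {"fingers": -0.2,"translation": [1.5,3.5,0],"roll": 0},
    {"fingers": -0.2,"translation": [3.4,7,0],"roll": 0},
    {"fingers": -0.2,"translation": [5.3,10.5,0],"roll": 0},
    {"fingers": -0.2,"translation": [7.2,14,0],"roll": 0},
    {"fingers": -0.2,"translation": [9,17.5,0],"roll": 0},
    {"fingers": -0.2,"translation": [10.8,21,0],"roll": 0},
    {"fingers": -0.2,"translation": [12.7,24.5,0],"roll": 0},
    {"fingers": -0.2,"translation": [13.7,26.2,1],"roll": 0},
    {"fingers": -0.2,"translation": [13.7,26.2,3],"roll": 0},
    {"fingers": -0.2,"translation": [13.7,26.2,6.5],"roll": 0},
    {"fingers": -0.2,"translation": [13.7,26.2,10],"roll": 0},
    {"fingers": -0.2,"translation": [13.7,26.2,13.5],"roll": 0},
    {"fingers": -0.2,"translation": [13.7,26.2,17],"roll": 0},
    {"fingers": -0.2,"translation": [13.7,26.2,19],"roll": 0},
    {"fingers": -0.2,"translation": [13.7,26.2,19.5],"roll": 0},
    {"fingers": -0.2,"translation": [13.7,26.2,19.5],"roll": 0},
    {"fingers": 1,"translation": [13.7,26.2,19.5],"roll": 0},
    {"fingers": 1,"translation": [13.7,26.2,19.5],"roll": 0},
    {"fingers": 1,"translation": [13.7,26.2,19.5],"roll": 0},
    {"fingers": 1,"translation": [13.7,26.2,19.5],"roll": 0},
  ],
)

```text
clock: 16.23
eef_pos: [0.6082, -0.1922, 0.0263]
tool_rot: [1.0, -0.0, 0.002, 0.001]
ft_force: [0.2, 0.6, 2.2]
grip_width: 0.0223
```

Call:
play_rows(
  motion=[
    {"fingers": 1,"translation": [0,0,0],"roll": 0},
    {"fingers": 1,"translation": [0,0,0],"roll": 0},
    {"fingers": 1,"translation": [0,0,-2],"roll": 0},
    {"fingers": 1,"translation": [0,0,-5],"roll": 0},
    {"fingers": 1,"translation": [0,0,-9],"roll": 0},
    {"fingers": 1,"translation": [0,0,-12],"roll": 0},
    {"fingers": 1,"translation": [0,0,-12],"roll": 0},
    {"fingers": 1,"translation": [0,0,-12],"roll": 0},
  ],
)

```text
clock: 16.9
eef_pos: [0.6085, -0.1926, 0.1475]
tool_rot: [1.0, -0.0, 0.003, 0.001]
ft_force: [-0.6, 0.6, -0.9]
grip_width: 0.0223
```

```bash
sed -i 's/(.4715,.165)/(.4722,.168)/' h.py; python3 -c "
from h import *
x,y=bay('3',.06); plan((.47,-.1,.14,0),(x,y,.14,0),(x,y,.026,0))"
```

```text
at [ 0.6085 -0.1926  0.1475] -0.06
[-13.86, -9.25, 0.75] roll -0.1
[-13.68, -42.05, 0.75] roll -0.1
[-13.68, -42.05, 12.15] roll -0.1
```

Call:
play_rows(
  motion=[
    {"fingers": 1,"translation": [-1,-3.5,0],"roll": 0},
    {"fingers": 1,"translation": [-2.1,-7,0],"roll": 0},
    {"fingers": 1,"translation": [-3.2,-10.5,0],"roll": 0},
    {"fingers": 1,"translation": [-4.4,-14,0],"roll": 0},
    {"fingers": 1,"translation": [-5.6,-17.5,0],"roll": 0},
    {"fingers": 1,"translation": [-6.8,-21,0],"roll": 0},
    {"fingers": 1,"translation": [-8,-24.5,0],"roll": 0},
    {"fingers": 1,"translation": [-9.2,-28,0],"roll": 0},
    {"fingers": 1,"translation": [-10.4,-31.5,0],"roll": 0},
    {"fingers": 1,"translation": [-11.5,-35,0],"roll": 0},
    {"fingers": 1,"translation": [-12.6,-38.5,0],"roll": 0},
    {"fingers": 1,"translation": [-13.6,-41,0],"roll": 0},
    {"fingers": 1,"translation": [-13.6,-42,0],"roll": 0},
    {"fingers": 1,"translation": [-13.6,-42,1],"roll": 0},
    {"fingers": 1,"translation": [-13.6,-42,4],"roll": 0},
    {"fingers": 1,"translation": [-13.6,-42,7],"roll": 0},
    {"fingers": 1,"translation": [-13.6,-42,9.5],"roll": 0},
    {"fingers": 1,"translation": [-13.6,-42,10.8],"roll": 0},
    {"fingers": 1,"translation": [-13.6,-42,11.4],"roll": 0},
    {"fingers": 1,"translation": [-13.6,-42,11.6],"roll": 0},
  ],
)

```text
clock: 18.57
eef_pos: [0.4698, 0.2263, 0.0289]
tool_rot: [1.0, -0.001, -0.002, 0.0]
ft_force: [-11.8, -3.0, 32.6]
grip_width: 0.0221
```

Call:
play_rows(
  motion=[
    {"fingers": 1,"translation": [0,0,0],"roll": 0},
    {"fingers": 1,"translation": [0,0,0],"roll": 0},
  ],
)

```text
clock: 18.73
eef_pos: [0.4707, 0.2264, 0.0292]
tool_rot: [1.0, -0.001, -0.001, 0.0]
ft_force: [-5.6, -2.2, 15.1]
grip_width: 0.0223
```

Call:
play_rows(
  motion=[
    {"fingers": 0.2,"translation": [0,0,-0.1],"roll": 0},
    {"fingers": 0.0,"translation": [0,0,-0.2],"roll": 0},
    {"fingers": -0.2,"translation": [0,0,-0.3],"roll": 0},
    {"fingers": -0.2,"translation": [0,0,-0.3],"roll": 0},
    {"fingers": -0.2,"translation": [0,0,-0.3],"roll": 0},
    {"fingers": -0.2,"translation": [0,0,-3],"roll": 0},
    {"fingers": -0.2,"translation": [0,0,-7],"roll": 0},
    {"fingers": -0.2,"translation": [0,0,-11],"roll": 0},
    {"fingers": -0.2,"translation": [0,0,-13],"roll": 0},
    {"fingers": -0.2,"translation": [0,0,-13],"roll": 0},
  ],
)

```text
clock: 19.57
eef_pos: [0.4746, 0.2297, 0.1639]
tool_rot: [1.0, -0.0, 0.005, -0.002]
ft_force: [-0.0, 0.2, -0.1]
grip_width: 0.0512
```

```bash
python3 -c "
from h import *
plan((.62,.02,.17,14),(.693,-.130,.17,14),(.693,-.130,.024,14))"
```

```text
at [0.4746 0.2297 0.1639] -0.04
[14.56, 20.96, -0.61] roll -14.0
[21.87, 35.96, -0.61] roll -14.0
[21.87, 35.96, 13.99] roll -14.0
```

Call:
play_rows(
  motion=[
    {"fingers": -0.4,"translation": [2.1,3.5,-0.6],"roll": 0},
    {"fingers": -0.4,"translation": [4.2,7,-0.6],"roll": -2},
    {"fingers": -0.4,"translation": [6.3,10.5,-0.6],"roll": -5},
    {"fingers": -0.4,"translation": [8.4,14,-0.6],"roll": -8},
    {"fingers": -0.4,"translation": [10.6,17.5,-0.6],"roll": -11},
    {"fingers": -0.4,"translation": [12.8,21,-0.6],"roll": -14},
    {"fingers": -0.4,"translation": [15,24.5,-0.6],"roll": -14},
    {"fingers": -0.4,"translation": [17.2,28,-0.6],"roll": -14},
    {"fingers": -0.4,"translation": [19.4,31.5,-0.6],"roll": -14},
    {"fingers": -0.4,"translation": [21.2,35,-0.6],"roll": -14},
    {"fingers": -0.4,"translation": [21.9,36,-0.6],"roll": -14},
    {"fingers": -0.4,"translation": [21.9,36,-0.6],"roll": -14},
    {"fingers": -0.4,"translation": [21.9,36,3],"roll": -14},
    {"fingers": -0.4,"translation": [21.9,36,5],"roll": -14},
    {"fingers": -0.4,"translation": [21.9,36,5],"roll": -14},
    {"fingers": -0.4,"translation": [21.9,36,5],"roll": -14},
  ],
)

```text
clock: 20.9
eef_pos: [0.688, -0.1306, 0.1059]
tool_rot: [0.993, 0.122, -0.003, -0.001]
ft_force: [1.0, 0.2, 0.6]
grip_width: 0.06
```

```bash
python3 -c "
from h import *
snap('wrist','w5'); snap('scene','s5'); plan((.693,-.130,.024,14))
_,_,a=load('w5'); _,_,b=load('s5')
a=cv2.resize(a,(800,500))[150:450,200:600]; b=cv2.resize(b[140:245,200:340],None,fx=2.857,fy=2.857,interpolation=cv2.INTER_CUBIC)[:300,:400]
cv2.imwrite('pics/m5.png',np.hstack([a,b])[:,:,::-1])"
```

```text
at [ 0.6905 -0.1312  0.1096] 14.02
[0.27, -0.06, 8.56] roll 0.0
```

View pics/m5.png

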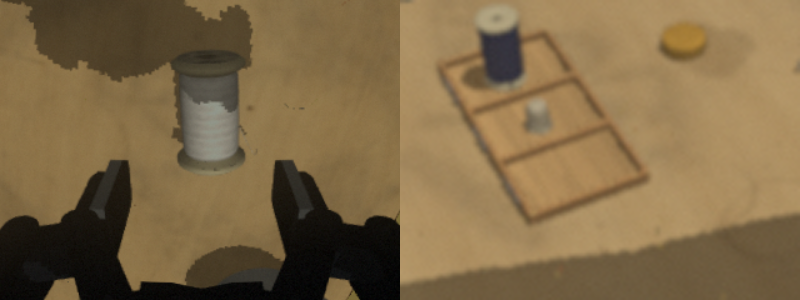

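Spool and thimble stand in their bays; reel axis is vertical in the wrist view at x≈410, mid y≈262.

```bash
python3 -c "
from h import *
g=lambda x,y,z: ray('w5',x/1.25,y/1.25,z,True)
a,b=g(410,213,.022),g(411,312,.022); m=(a+b)/2; print(a,b,m)
plan((m[0],m[1],.024,14))"
```

```text
[ 0.68483086 -0.09950356  0.022     ] [ 0.70121985 -0.16039717  0.022     ] [ 0.69302535 -0.12995037  0.022     ]
at [ 0.6905 -0.1312  0.1096] 14.02
[0.28, -0.06, 8.56] roll 0.0
```

Call:
play_rows(
  motion=[
    {"fingers": -0.4,"translation": [0.2,0,2],"roll": -1},
    {"fingers": -0.4,"translation": [0.2,0,4.5],"roll": -1},
    {"fingers": -0.4,"translation": [0.2,0,6.5],"roll": -1},
    {"fingers": -0.4,"translation": [0.2,0,7.8],"roll": -1},
    {"fingers": -0.4,"translation": [0.2,0,8.2],"roll": -1},
    {"fingers": -0.4,"translation": [0.2,0,8.2],"roll": -1},
    {"fingers": -0.4,"translation": [0.2,0,8.2],"roll": -1},
    {"fingers": -0.4,"translation": [0.2,0,8.2],"roll": -1},
  ],
)

```text
clock: 21.67
eef_pos: [0.6935, -0.1316, 0.0288]
tool_rot: [0.991, 0.13, 0.002, 0.001]
ft_force: [-0.1, 0.0, 0.6]
grip_width: 0.0597
```

Call:
play_rows(
  motion=[
    {"fingers": -0.4,"translation": [0,-0.1,0.4],"roll": 0},
    {"fingers": -0.4,"translation": [0,-0.1,0.4],"roll": 0},
    {"fingers": 1,"translation": [0,-0.1,0.4],"roll": 0},
    {"fingers": 1,"translation": [0,-0.1,0.4],"roll": 0},
    {"fingers": 1,"translation": [0,-0.1,0.4],"roll": 0},
    {"fingers": 1,"translation": [0,-0.1,0.4],"roll": 0},
    {"fingers": 1,"translation": [0,-0.1,0.4],"roll": 0},
    {"fingers": 1,"translation": [0,-0.1,0.4],"roll": 0},
    {"fingers": 1,"translation": [0,-0.1,0.4],"roll": 0},
    {"fingers": 1,"translation": [0,-0.1,-1],"roll": 0},
    {"fingers": 1,"translation": [0,-0.1,-4],"roll": 0},
    {"fingers": 1,"translation": [0,-0.1,-8],"roll": 0},
    {"fingers": 1,"translation": [0,-0.1,-9.6],"roll": 0},
    {"fingers": 1,"translation": [0,-0.1,-9.6],"roll": 0},
    {"fingers": 1,"translation": [0,-0.1,-9.6],"roll": 0},
    {"fingers": 1,"translation": [0,-0.1,-9.6],"roll": 0},
    {"fingers": 1,"translation": [0,-0.1,-9.6],"roll": 0},
  ],
)

```text
clock: 23.08
eef_pos: [0.69, -0.1302, 0.1196]
tool_rot: [0.991, 0.13, -0.002, -0.001]
ft_force: [-0.2, -0.0, -0.3]
grip_width: 0.0312
```

```bash
python3 -c "
from h import *
x,y=bay('3',-.06,0,-.005); print(x,y); plan((x,y,.125,90),(x,y,.045,90))"
```

```text
0.4723134463437834 0.10300009900063631
at [ 0.69   -0.1302  0.1196] 14.96
[-15.01, -28.15, -0.54] roll -75.0
[-15.01, -28.15, 7.46] roll -75.0
```

Call:
play_rows(
  motion=[
    {"fingers": 1,"translation": [-1.3,-2.5,0],"roll": -6.5},
    {"fingers": 1,"translation": [-2.7,-5,0],"roll": -13},
    {"fingers": 1,"translation": [-4.1,-7.6,0],"roll": -19.5},
    {"fingers": 1,"translation": [-5.5,-10.2,0],"roll": -26},
    {"fingers": 1,"translation": [-6.9,-12.8,0],"roll": -32.5},
    {"fingers": 1,"translation": [-8.3,-15.4,0],"roll": -39},
    {"fingers": 1,"translation": [-9.7,-18,0],"roll": -45.5},
    {"fingers": 1,"translation": [-11.1,-20.6,0],"roll": -52},
    {"fingers": 1,"translation": [-12.4,-23.2,0],"roll": -58.5},
    {"fingers": 1,"translation": [-13.6,-25.5,0],"roll": -65},
    {"fingers": 1,"translation": [-14.6,-27.4,0],"roll": -71},
    {"fingers": 1,"translation": [-15,-28.1,0],"roll": -75},
    {"fingers": 1,"translation": [-15,-28.1,2],"roll": -75},
    {"fingers": 1,"translation": [-15,-28.1,4],"roll": -75},
    {"fingers": 1,"translation": [-15,-28.1,6],"roll": -75},
    {"fingers": 1,"translation": [-15,-28.1,7],"roll": -75},
    {"fingers": 1,"translation": [-15,-28.1,7],"roll": -75},
    {"fingers": 1,"translation": [-15,-28.1,7],"roll": -75},
    {"fingers": 1,"translation": [-15,-28.1,7],"roll": -75},
  ],
)

```text
clock: 24.67
eef_pos: [0.4747, 0.1023, 0.0527]
tool_rot: [0.707, 0.707, 0.0, 0.0]
ft_force: [0.6, -0.1, -0.2]
grip_width: 0.031
```

```bash
python3 -c "
from h import *
snap('scene','s6'); plan((.4723,.103,.0285,90))
_,_,b=load('s6'); cv2.imwrite('pics/s6c.png',cv2.resize(b[130:250,200:360,::-1],None,fx=4,fy=4,interpolation=cv2.INTER_CUBIC))"
```

```text
at [0.4751 0.1023 0.0531] 89.95
[0.07, -0.28, 2.46] roll -0.1
```

View pics/s6c.png

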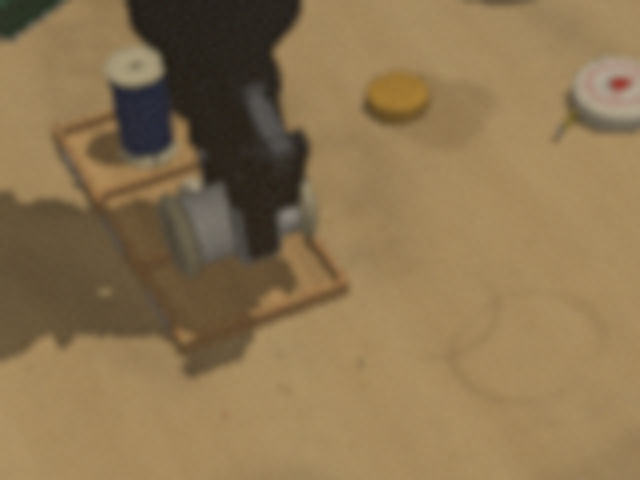

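Call:
play_rows(
  motion=[
    {"fingers": 1,"translation": [0,-0.3,0],"roll": 0},
    {"fingers": 1,"translation": [0,-0.3,0.8],"roll": 0},
    {"fingers": 1,"translation": [0,-0.3,1.4],"roll": 0},
    {"fingers": 1,"translation": [0,-0.3,1.9],"roll": 0},
    {"fingers": 1,"translation": [0,-0.3,2.3],"roll": 0},
    {"fingers": 1,"translation": [0,-0.3,2.5],"roll": 0},
    {"fingers": 1,"translation": [0,-0.3,2.5],"roll": 0},
    {"fingers": 1,"translation": [0,-0.3,2.5],"roll": 0},
  ],
)

```text
clock: 25.38
eef_pos: [0.4711, 0.1022, 0.0271]
tool_rot: [0.707, 0.707, -0.0, -0.0]
ft_force: [-0.2, -0.5, -1.1]
grip_width: 0.0311
```

Call:
play_rows(
  motion=[
    {"fingers": 1,"translation": [0,0,0.1],"roll": 0},
    {"fingers": 1,"translation": [0,0,0.1],"roll": 0},
    {"fingers": 0.1,"translation": [0,0,0.1],"roll": 0},
    {"fingers": 0.0,"translation": [0,0,0.1],"roll": 0},
    {"fingers": -0.1,"translation": [0,0,0.1],"roll": 0},
    {"fingers": -0.15,"translation": [0,0,0],"roll": 0},
    {"fingers": -0.15,"translation": [0,0,-1],"roll": 0},
    {"fingers": -0.15,"translation": [0,0,-4],"roll": 0},
    {"fingers": -0.15,"translation": [0,0,-8],"roll": 0},
    {"fingers": -0.15,"translation": [0,0,-12],"roll": 0},
    {"fingers": -0.15,"translation": [0,0,-15],"roll": 0},
    {"fingers": -0.15,"translation": [0,7,-16],"roll": 0},
    {"fingers": -0.15,"translation": [0,7,-16],"roll": 0},
    {"fingers": -0.15,"translation": [0,7,-16],"roll": 0},
    {"fingers": -0.15,"translation": [0,7,-16],"roll": 0},
    {"fingers": -0.15,"translation": [0,7,-16],"roll": 0},
    {"fingers": -0.15,"translation": [0,7,-16],"roll": 0},
  ],
)

```text
clock: 26.8
eef_pos: [0.5396, 0.102, 0.1869]
tool_rot: [0.707, 0.707, -0.001, -0.001]
ft_force: [-1.1, -0.6, -0.6]
grip_width: 0.049
```

```bash
python3 -c "
from h import *
plan(); c=snap('wrist','w7'); snap('scene','s7')
_,_,a=load('w7'); _,_,b=load('s7')
a=cv2.resize(a[20:260,100:420],None,fx=1.25,fy=1.25); b=cv2.resize(b[130:250,205:365],None,fx=2.5,fy=2.5,interpolation=cv2.INTER_CUBIC)
s=load('s7')[2][225:375,250:450]; s=cv2.resize(s,(400,300)); d=cv2.resize(load('s7')[2][110:200,250:400],(400,300))
cv2.imwrite('pics/m7.png',np.vstack([np.hstack([a,b]),np.hstack([s,d])])[:,:,::-1])"
```

```text
at [0.5396 0.102  0.1869] 89.97
```

View pics/m7.png

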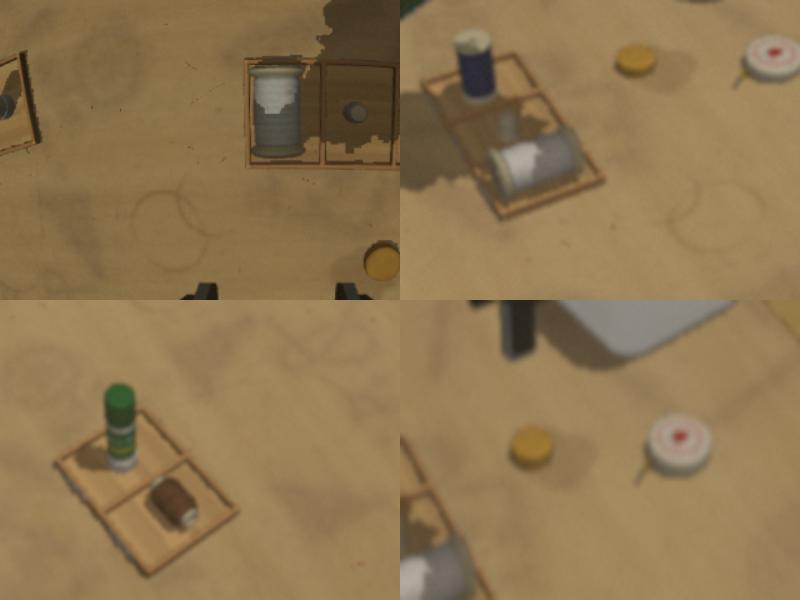

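```bash
python3 -c "
from h import *
g=lambda x,y,z: ray('w7',100+x/1.25,20+y/1.25,z,True)[:2]
for z in (.0235,.028):
  print(z,g(249,72,z),g(302,72,z),g(252,152,z),g(305,150,z))
print('walls',g(245,112,.01),g(323,112,.01),'front/back',g(285,62,.01),g(285,165,.01),'thimble',g(355,112,.024))"
```

```text
0.0235 [0.44000577 0.08243244] [0.4400376  0.12145707] [0.50068552 0.08408245] [0.49913071 0.12427061]
0.028 [0.44024531 0.08274023] [0.44027665 0.121162  ] [0.49998768 0.08436475] [0.4984569  0.12393209]
walls [0.47081126 0.07812697] [0.47060502 0.13903962] front/back [0.43155581 0.10922846] [0.51339441 0.10946708] thimble [0.46918831 0.16172858]
```

Reel flange appears about 1 mm inside the right wall. I'll check from the side camera that it isn't perched on the wall.

```bash
python3 -c "
from h import *
snap('side','d8'); print([proj('d8',p).round(0) for p in [(.44,.103,.02),(.51,.103,.02)]])
_,_,a=load('d8'); cv2.imwrite('pics/d8.png',cv2.resize(a[190:290,310:410,::-1],None,fx=6,fy=6,interpolation=cv2.INTER_CUBIC))"
```

```text
[array([376., 226.]), array([338., 221.])]
```

View pics/d8.png

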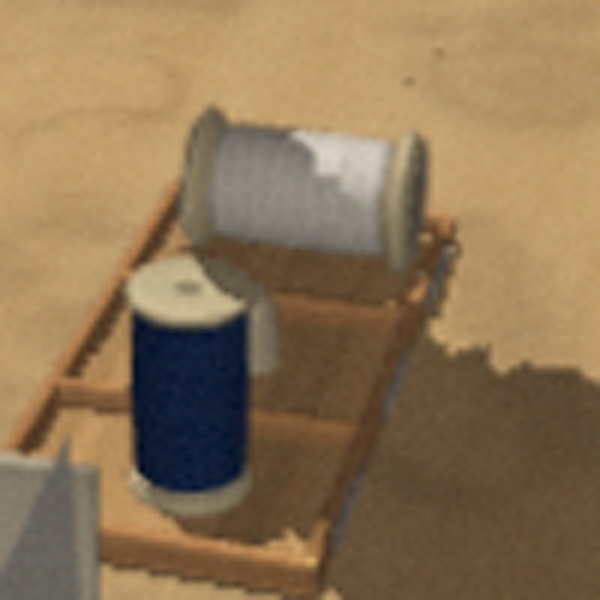

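```bash
python3 -c "
from h import *
t=np.linspace(0,2*np.pi,73)
def show(n,x,yc,zc):
    Q=np.array([proj('d8',(x,yc+.0205*np.cos(a),zc+.0205*np.sin(a))) for a in t]); Q=(Q-[310,190])*6
    print(n,'top',Q[Q[:,1].argmin()].round(0),'bot',Q[Q[:,1].argmax()].round(0))
for x in (.438,.506):
  for dz in (0,.004): show((x,dz),x,.103,.0235+dz)
for p in [(.4282,.076,.01),(.4282,.1365,.01),(.5162,.1365,.01),(.4282,.26,.01),(.472,.228,.059),(.472,.168,.024)]: print(p,((proj('d8',p)-[310,190])*6).round(0))
"
```

```text
(0.438, 0) top [414. 133.] bot [397. 275.]
(0.438, 0.004) top [415. 121.] bot [397. 263.]
(0.506, 0) top [187. 106.] bot [170. 243.]
(0.506, 0.004) top [187.  93.] bot [171. 231.]
(0.4282, 0.076, 0.01) [455. 208.]
(0.4282, 0.1365, 0.01) [415. 306.]
(0.5162, 0.1365, 0.01) [113. 263.]
(0.4282, 0.26, 0.01) [311. 562.]
(0.472, 0.228, 0.059) [169. 287.]
(0.472, 0.168, 0.024) [233. 294.]
```

The −1.1 N reading before release means nothing held the reel up at that height. Its axis is 21 mm from the right wall, so the round flange cannot perch on it. The arm is clear, so I'm handing in.

```bash
python3 -c "
from h import *
print(bot.job_done())"
```

```text
the job is handed in; nothing more can be done
None
```

I placed all five things in their bays and handed the job in at about 27 s. No verdict is reported, so the results below are from my own last checks.

- **Three-bay tray:** The small spool stands in the left bay and the thimble stands in the middle bay. The big reel lies front-back in the right bay.
- **Two-bay tray:** The glue stick stands in the left bay and the bobbin lies in the right bay.
- **Tape measure and beeswax:** I never touched them, and they show where they were in the last picture. The gripper was empty and clear of everything.

Some checks disagreed or were weak:

- **Camera disagreement:** The three cameras differed by up to about 12 mm left-right for the three-bay tray. I used the close wrist view for placing the reel and small spool. For the thimble I used an earlier estimate about 3 mm off it.
- **Reel seating:** The reel sits about 1 mm inside the right wall, by the wrist view. The side view put its height only somewhere within about 0–4 mm above flat on the floor. I judged it flat because there was no contact force just before release, about 0.5 mm above the floor, and its round flange cannot rest on the wall from there.
- **Small spool force:** It pressed on the tray floor with up to about 33 N for a moment on placing, which is under the 40 N limit.

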